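# Clamp a filter cartridge home in its cradle

### The arm

A 6-joint arm with a two-finger parallel gripper is mounted at the origin on a cart in front of the work surface, level with it; the furniture and walls round the work are solid. World frame = base frame: x ahead of the robot, y to its left, z up, the work surface at z = 0. Lengths are in m, angles in rad, forces in N, time in s.
With the tool pointing down it reaches from about 0.375 to 0.825 m from the base axis. Payload 5.5 kg.
Tool frame: the origin (TCP) lies at the very end of the fingers, on their centre line; the grasp point (between the pads) lies 19 mm behind it; z points along the fingers, x is the direction in which the jaws open and shut, and the axes are right-handed (so a half turn about z gives the same grasp; the last joint's range is limited). The gripper opens to 85 mm and grips with 20 to 120 N. Pads are 22 mm wide; open, the fingers measure 114 mm over their backs; the gripper's body (76 mm by 85 mm) begins 54 mm behind the grasp point. The pads swing forward as they close: fully open they stand 13 mm farther back than shut.
Start: joints at [-1.165, 0.314, -0.047, 1.21, 0, 1.571], TCP at [0.237, -0.551, 0.231] pointing down, gripper open.
Joint ranges: [-2.67, 2.67], [-0.69, 1.73], [-1.03, 1.25], [-2.08, 2.16], [-1.42, 1.45], [-3.14, 3.14]. Speed limits (rad/s): [2.39, 2.39, 3.01, 3.14, 3.14, 3.14].

### API

Orientations are given as a 3x3 rotation matrix whose columns are the frame's x, y, z axes.
In Python, from station import status, imaging, ctrl gives the robot as it stands.
- The arm moves only by the tool play_rows, never from a script. Its argument "steps" is one flat list of numbers, 4 for each row, row after row: the shift along the tool's x, y, z in mm, then the turn about the tool's z in rad. In form: [x, y, z, turn, x, y, z, turn, ...]. A call has 1 to 20 rows; each row shifts and turns the commanded pose from where the row before left it, along the tool's axes as they then stand; what a row does not reach is not made up. A row lasts 1/10 s, in which the tool goes at most 50 mm and 8.59 degrees, less where a joint would pass 70% of its speed; a pose out of reach is approached as far as the arm can. A call with a gripper value outside its range is refused whole. "grip" is the opening, from -1 (shut) to 1 (fully open), set as the call begins (left out, the last holds). The fingers move at their own pace and stop on an object; "squeeze" is the grip in N (left out, the last holds). Time passes only in rows, so rows that do not move let the fingers close. It gives the time, the measured TCP pose, the force and the opening at its end, in the units of the state.
- status.sense(): the state, without advancing time (a new reading comes with each control period).
- imaging.capture(name): name is "scene" or "top"; returns (picture, depth): 420x560x3 uint8, red, green, blue; 420x560 float32, m along the optical axis (not along the pixel's ray), 0 where there is no reading.
- imaging.camera_model(name): a dict with "mtx" (3x3 intrinsics, pixels), "rvec" (rotation vector, rad) and "tvec" (3), from world to camera coordinates, as OpenCV has them. Camera axes: x right, y down, z forward; pixel columns grow to the right and rows downward; lengths in m; the calibration is good to about 2 mm. A picture is of the moment at which its call begins. camera_model takes no time and is no camera call.
- ctrl.job_done(): hands the job in, once; it reports no verdict.
The state is a dict: "t": time; "joints": joint angles; "dq": joint speeds; "tau": joint torques, N m; "ee_pos": TCP position; "ee_rot": TCP orientation; "contact_force": force on the tool from outside, world axes, zero at the start; "moment": the same for the moment, N m; "opening": opening from 0.0 (shut) to 1.0 (fully open).
Only numpy, scipy, OpenCV 4.12 (cv2) and the standard library are available. Lean on these libraries where they do the work, as an engineer would, in place of code of your own. Each camera call takes 0.05 s, during which the arm holds its last target. There are 200 camera calls.

### The job

Stand the blue-and-white cartridge upright in the pocket of the grey cradle so that it rests lightly on the seat, without jamming it in or pushing the seat down by hand. Then swing the steel clamp over and press gently on its red handle until the clamp has driven the cartridge fully home; ease off as soon as you feel its stop, so as not to crush the seal, and leave the other things on the bench where they are.

Things in the scene. Friction and masses are not known exactly. Their poses are not given: they have to be found in the camera images.
- cartridge_center (a point): Centre of the loose cartridge, half-way up: an upright block 50 (its x) x 40 (its y) x 72 mm high, white with a ribbed blue cap on the top 18 mm; the lowest 8 mm, a white foot, is 2 mm narrower on each side. 80 to 170 g. Stands on the bench at first. Either way round fits. Grip it across its 40 mm width, high up: in the pocket only its upper 44 mm surely stand clear.
- cradle: Grey cradle fixed to the bench; origin on the bench under its pocket, z up, x towards the clamp's hinge (axis along y at x = 50, z = 100). Block x -42..67, y +-42, 46 mm high; cheeks y +-(17..25), x 40..60, to z = 112. Pocket 51.5 x 41.5 mm (x, y), mouth chamfered 2 mm: 0.75 mm play a side, less than reading errors, so feel: up to 2.5 mm off, the foot enters and catches; beyond, it meets the rim.
- seat (a joint): How far (m) the tight black seat in the pocket has sunk: 0 as found, 0.006 = home. Its top at 0 is somewhere from 18 to 26 mm above the bench, set anew each time and not measured: only feel tells where home is. A cartridge set on it has its centre 36 mm above that. The seat yields only to about 22 N on the cartridge, stops hard at home and stays down. It must go down by the clamp, not by hand.
- gasket (a joint): Squash (m) of the hidden rubber seal under the seat, 40 N per mm: about 0.0005 while the seat sinks. It springs back. Over 0.00115 (46 N on the cartridge) it is crushed.
- clamp (a joint): Angle (rad) of the steel clamp arm: 0 = level; grows as it opens (upright 1.57, range -0.2 to 2.2). Starts at 1.7 to 2.05, leaning away from the pocket. A stiff hinge keeps it where it is left (1 to 2 N at the handle moves it). It meets a cartridge not yet home at 0.03 to 0.22, and lies on one that is home at -0.09 to 0.09. Arm 26 mm wide, 8 mm thick; roller below, 50 mm from the hinge.
- clamp_handle (a point): Centre of the red handle bar at the clamp's free end: 18 mm diameter, 36 mm long along the cradle's y; pinch it across its flat ends from above, it turns between the fingers. At angle a: cradle x = 50 - 110 cos a + 4 sin a, z = 100 + 110 sin a + 4 cos a (mm). The seat yields at 10 to 12 N of push down on it; at the stop it rises 8 N per mm. Stop at 14 to 16 N; over 20 N crushes the seal.
- reagent_bottle: Bystander: white bottle with a blue cap, 56 mm diameter, 105 mm high, left of the laptop behind the cartridge; origin at its foot.
- stick: Bystander: small red memory stick 17 x 55 x 8 mm lying in front of the laptop; origin under its centre.
- pocket_calculator: Bystander: black calculator 118 x 68 x 13 mm at the right; origin under its centre.
- dish: Bystander: flat round petri dish, 91 mm diameter, 15 mm high, behind the cradle; origin under its centre.
There are look-alikes about, which are no part of the job. There is more than one size of the part that bears cartridge_center; the job needs the smaller.

How it is judged:
On the way, in this order (a step that is already met when the one before it is completed fails the run):
1. the cartridge stands in the pocket on the seat, not yet driven down, with the clamp still open (x of cartridge_center in the frame of cradle between -0.003 and 0.003 m and y of cartridge_center in the frame of cradle between -0.003 and 0.003 m and angle between cartridge_center's own z axis and vertical below 0.06 rad and z of cartridge_center in the frame of cradle below 0.064 m and value of joint seat below 0.0025 m and value of joint clamp above 1 rad and contact force between the fingers and cartridge below 0.1 N), for 0.2 s.
2. the clamp is shut on the cartridge, which is home (x of cartridge_center in the frame of cradle between -0.003 and 0.003 m and y of cartridge_center in the frame of cradle between -0.003 and 0.003 m and angle between cartridge_center's own z axis and vertical below 0.06 rad and value of joint seat above 0.005 m and z of cartridge_center in the frame of cradle below 0.058 m and value of joint clamp below 0.14 rad), for 0.2 s.
At the end, for the whole second after the job is handed in: The cartridge stands upright (within 0.06 rad) in the pocket within 3 mm of its centre line, at rest and home: the seat sunk by more than 5 of its 6 mm, the cartridge's centre below 58 mm over the bench; the clamp is shut, below 0.14 rad (all of step 2 and linear speed of cartridge below 0.01 m/s); the robot touches nothing.
It fails at once if the rubber seal is crushed (squashed by more than 1.15 mm) (value of joint gasket above 0.00115 m).
It fails at once if the cartridge is jammed against the cradle (over 50 N) while the clamp is open (value of joint clamp above 0.5 rad and contact force between cartridge and cradle above 50 N).
It fails at once if the seat is pushed down by hand (more than 3 mm), with the clamp open (value of joint clamp above 0.5 rad and value of joint seat above 0.003 m).
It fails at once if another thing on the bench is shifted by more than 20 mm (distance of any of reagent_bottle, stick, pocket_calculator, dish from where it was at the start of the episode above 0.02 m).
It also fails if it takes over 72 s, if anything falls off the work surface, if the arm or the gripper's body presses on something with over 40 N, if the wrist force passes 120 N, or if a joint passes its speed limit or range.

## Working session

There is one attempt and no reset: what is moved stays moved. The work goes in short steps, Python scripts to look and compute and a tool call to move; the robot and the scene stay as the last step left them, time stands still between calls to the robot, and variables do not carry over. Pictures are saved under pics/ and viewed, on a budget of 10 in all, crops included, one or two more only if the job needs it, and the job is handed in when it is done.

Besides the shell and the picture viewer there is one more tool, called by a JSON object that holds its "api" and its "payload", one argument or row to a line. play_rows: Moves the arm, as the interface text tells. Its arguments: {"type":"object","properties":{"steps":{"type":"array","items":{"type":"number"}},"grip":{"type":"number"},"squeeze":{"type":"number"}},"required":["steps"]}

```bash
mkdir -p pics; ls; cat > h.py <<'E'
import numpy as np, cv2
from station import status, imaging, ctrl
def cam(n):
    m=imaging.camera_model(n); return np.array(m["mtx"]),cv2.Rodrigues(np.array(m["rvec"]))[0],np.array(m["tvec"]).ravel()
def cloud(n,d):
    K,R,t=cam(n); v,u=np.indices(d.shape); 
    p=np.stack([(u-K[0,2])/K[0,0]*d,(v-K[1,2])/K[1,1]*d,d],-1)
    return (p-t)@R
def ray(n,u,v,z):
    K,R,t=cam(n); c=-R.T@t; r=R.T@np.linalg.inv(K)@[u,v,1]; return c+r*(z-c[2])/r[2]
E
python3 - <<'E'
from h import *
s=status.sense(); print(s)
for n in("scene","top"):
    im,d=imaging.capture(n); np.savez("cap_"+n,im=im,d=d); cv2.imwrite(f"pics/{n}0.png",cv2.resize(im[...,::-1],(800,600)))
    K,R,t=cam(n); print(n,K,-R.T@t,R[2], (d>0).mean())
E
```

```text
pics
{'t': 0.0, 'joints': array([-1.16501559e+00,  3.14213208e-01, -4.80699017e-02,  1.21020097e+00,
        3.06289053e-06,  1.57076867e+00]), 'dq': array([ 0.00020191,  0.00019285,  0.0011122 ,  0.0013204 , -0.00037757,
        0.0020189 ]), 'tau': array([-2.03934236e-03, -5.39591432e+01,  3.39745724e+01,  1.93871954e-02,
       -3.92256254e-05,  1.63122780e-05]), 'ee_pos': array([ 0.23661597, -0.55074864,  0.23044627]), 'ee_rot': array([[ 3.94761072e-01, -9.18783574e-01, -6.63404706e-04],
       [-9.18782264e-01, -3.94761629e-01,  1.55191099e-03],
       [-1.68775705e-03, -3.10956681e-06, -9.99998576e-01]]), 'contact_force': array([ 0.36827558, -0.92188023,  0.80357581]), 'moment': array([ 0.03458742, -0.01607158,  0.0431547 ]), 'opening': 1.000318386375203}
scene [[443.54153709   0.         282.74316306]
 [  0.         443.54153709 202.00567264]
 [  0.           0.           1.        ]] [ 0.67437692 -1.32924619  0.72993152] [-0.05989691  0.89680481 -0.43835316] 0.9192091836734694
top [[500.08655787   0.         279.74933391]
 [  0.         500.08655787 205.48446744]
 [  0.           0.           1.        ]] [ 0.31181003 -0.01973925  1.50027973] [ 0.18772389 -0.01005756 -0.98217035] 0.9960756802721088
```

View pics/scene0.png

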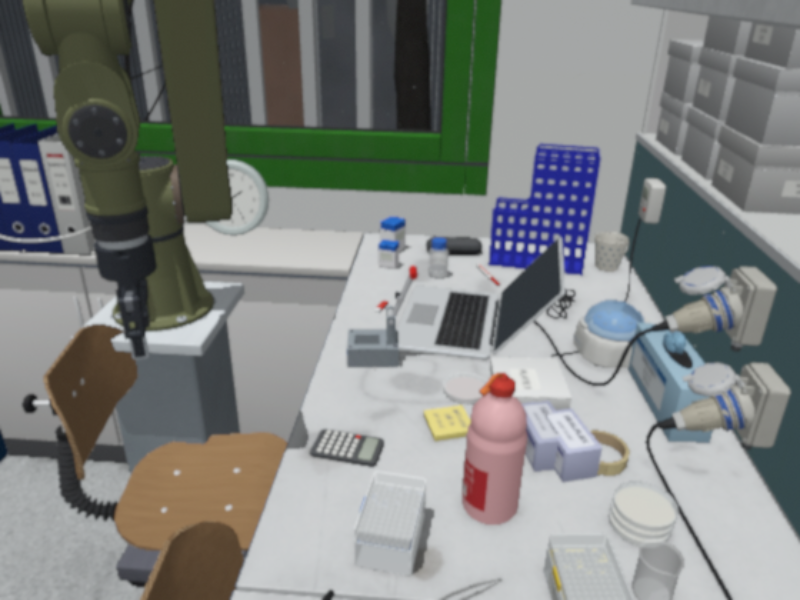

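View pics/top0.png

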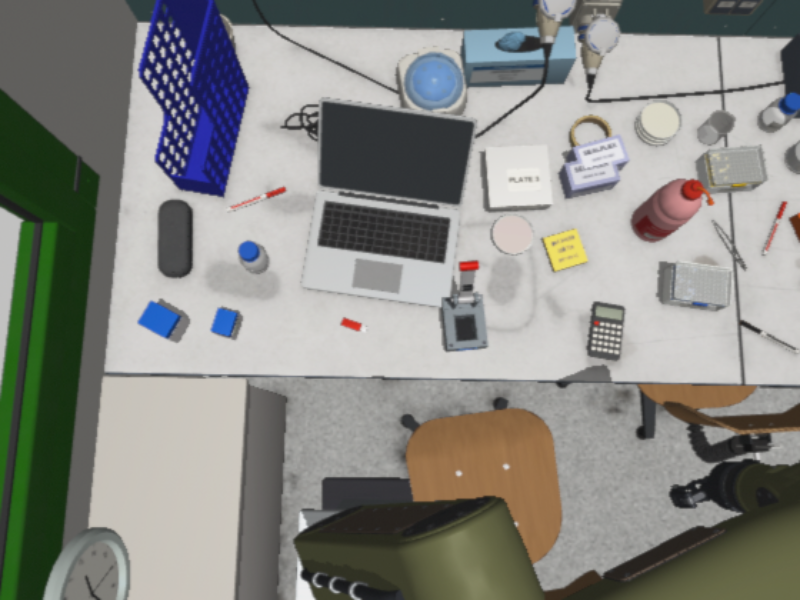

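Scene (389,252) and top (226,322) show a small blue-capped block. Look-alikes are a larger block at top (161,319) and a blue-capped bottle at top (250,255). I choose (226,322), the smaller block. The cradle is at top (465,320), with its red handle at (469,266).

```bash
cat > m.py <<'E'
from h import *
f=np.load("cap_top.npz"); im,d=f["im"],f["d"]; P=cloud("top",d)
hsv=cv2.cvtColor(im,cv2.COLOR_RGB2HSV)
blue=cv2.inRange(hsv,(100,130,60),(125,255,255))
cs,_=cv2.findContours(blue,cv2.RETR_EXTERNAL,cv2.CHAIN_APPROX_NONE)
for c in cs:
    u,v=c[:,0].mean(0)
    if cv2.contourArea(c)<60 or not(100<u<190 and 170<v<240): continue
    m=np.zeros_like(blue); cv2.drawContours(m,[c],-1,255,-1); q=P[(m>0)&(d>0)]
    z=np.percentile(q[:,2],80); top=q[abs(q[:,2]-z)<.006]
    r=cv2.minAreaRect((top[:,:2]*1000).astype(np.float32))
    w=np.array([ray("top",*p[0],z)[:2] for p in c])*1000
    print("blue",(u,v),"z",z,"depthrect",r,"rayrect",cv2.minAreaRect(w.astype(np.float32)),len(top))
# cradle
reg=(np.indices(d.shape)[1]>290)&(np.indices(d.shape)[1]<360)&(np.indices(d.shape)[0]>175)&(np.indices(d.shape)[0]<260)
for lo,hi in((.04,.052),(.1,.12)):
    q=P[reg&(P[...,2]>lo)&(P[...,2]<hi)]; print(lo,len(q),np.median(q[:,2]),cv2.minAreaRect((q[:,:2]*1000).astype(np.float32)))
m=reg&(P[...,2]>.015)&(P[...,2]<.035); q=P[m]; print("low",len(q),q.mean(0),q[:,2].std())
red=cv2.inRange(hsv,(0,150,80),(6,255,255))>0; red|=cv2.inRange(hsv,(174,150,80),(180,255,255))>0
q=P[red&reg]; print("red",len(q),np.median(q,0),q.min(0),q.max(0))
a=cv2.resize(im[180:250,100:190],None,fx=5,fy=5,interpolation=2); b=cv2.resize(im[175:250,300:350],None,fx=6,fy=6,interpolation=2)
o=np.zeros((450,760,3),np.uint8); o[:350,:450]=a; o[:450,455:755]=b; cv2.imwrite("pics/crop1.png",o[...,::-1])
E
python3 m.py
```

```text
blue (np.float64(156.70909090909092), np.float64(225.1818181818182)) z 0.07622758731518277 depthrect ((519.9354858398438, 318.8089294433594), (38.385040283203125, 49.04378890991211), 75.442626953125) rayrect ((519.2750854492188, 317.22686767578125), (39.38752365112305, 49.164608001708984), 75.41424560546875) 196
blue (np.float64(110.94202898550725), np.float64(223.17391304347825)) z 0.09839632537153227 depthrect ((519.8128051757812, 443.2962341308594), (64.24972534179688, 50.760494232177734), 64.111328125) rayrect ((518.6403198242188, 440.6045837402344), (67.81004333496094, 51.09796905517578), 62.820316314697266) 358
blue (np.float64(173.91666666666666), np.float64(175.52777777777777)) z 0.10833858941524364 depthrect ((660.6937866210938, 272.8211364746094), (35.44477462768555, 34.01960754394531), 4.811119079589844) rayrect ((658.7527465820312, 269.78448486328125), (39.938392639160156, 34.20253372192383), 46.45941925048828) 109
0.04 631 0.047210759982110474 ((534.525634765625, -168.3782958984375), (108.41609191894531, 84.63072204589844), 6.129446506500244)
0.1 131 0.10994715011078188 ((572.0574951171875, -164.02194213867188), (20.65576171875, 54.980560302734375), 6.866236209869385)
low 824 [ 0.60048923 -0.12602942  0.01972722] 0.0039453991107190785
red 72 [ 0.61451932 -0.15986274  0.20961245] [ 0.31181003 -0.17649695  0.20173488] [ 0.62248969 -0.01973925  1.50027973]
```

View pics/crop1.png

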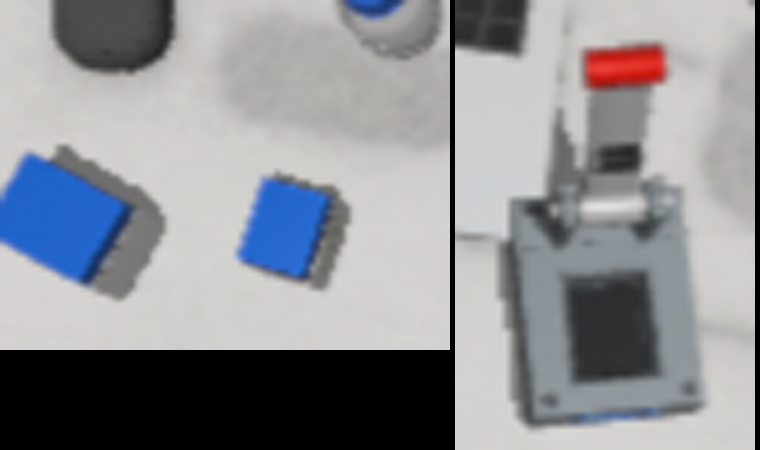

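Crop 1 shows the small cap at (285,228) in the crop, 40x50 mm and about 72 mm high, which matches the description. The one at (65,220) is larger and about 95 mm high. The cradle pocket is at (612,325) in the crop, with the hinge towards +x and the handle at (625,65).

```bash
cat >> h.py <<'E'
def plan(*wps, step=45.,turn=.14):
    """wps: (x,y,z mm, yaw deg of tool x); tool down. prints rows from current measured pose"""
    s=status.sense(); R=s["ee_rot"]; cur=np.r_[s["ee_pos"]*1000,np.degrees(np.arctan2(R[1,0],R[0,0]))]; out=[]
    print("cur",cur.round(1),"tilt",(R[:2,2]).round(3),"F",s["contact_force"].round(2),"open",round(s["opening"],3),"t",s["t"])
    for w in wps:
        w=np.array(w,float); d=w-cur; d[3]=(d[3]+180)%360-180
        n=int(max(np.ceil(np.linalg.norm(d[:3])/step),np.ceil(abs(np.radians(d[3]))/turn),1))
        for i in range(n):
            a=np.radians(cur[3]+d[3]*i/n); D=d[:3]/n
            out+=[[round(D[0]*np.cos(a)+D[1]*np.sin(a),1),round(D[0]*np.sin(a)-D[1]*np.cos(a),1),round(-D[2],1),round(-np.radians(d[3])/n,3)]]
        cur=cur+d
    print(len(out),sum(out,[]))
E
python3 - <<'E'
from h import *
plan((455,-200,230,0),(520,318.5,150,75.4))
for n,w in(("rect",None),):
    f=np.load("cap_top.npz"); im=f["im"]; g=im[205:243,312:346].max(-1)
    _,m=cv2.threshold(g,0,255,cv2.THRESH_BINARY_INV+cv2.THRESH_OTSU)
    cs,_=cv2.findContours(m,cv2.RETR_EXTERNAL,cv2.CHAIN_APPROX_NONE); 
    for c in sorted(cs,key=cv2.contourArea)[-2:]:
        w=np.array([ray("top",p[0][0]+312,p[0][1]+205,.046)[:2]*1000 for p in c],np.float32); print(cv2.contourArea(c),cv2.minAreaRect(w))
E
```

```text
cur [ 236.7 -550.8  230.5  -66.7] tilt [-0.001  0.001] F [-0.05 -0.76 -0.06] open 0.996 t 0.1
22 [np.float64(-23.6), np.float64(-33.9), np.float64(0.1), np.float64(-0.116), np.float64(-19.5), np.float64(-36.4), np.float64(0.1), np.float64(-0.116), np.float64(-15.1), np.float64(-38.4), np.float64(0.1), np.float64(-0.116), np.float64(-10.6), np.float64(-39.9), np.float64(0.1), np.float64(-0.116), np.float64(-5.9), np.float64(-40.9), np.float64(0.1), np.float64(-0.116), np.float64(-1.1), np.float64(-41.3), np.float64(0.1), np.float64(-0.116), np.float64(3.7), np.float64(-41.1), np.float64(0.1), np.float64(-0.116), np.float64(8.5), np.float64(-40.4), np.float64(0.1), np.float64(-0.116), np.float64(13.1), np.float64(-39.2), np.float64(0.1), np.float64(-0.116), np.float64(17.6), np.float64(-37.4), np.float64(0.1), np.float64(-0.116), np.float64(5.4), np.float64(-43.2), np.float64(6.7), np.float64(-0.11), np.float64(10.1), np.float64(-42.4), np.float64(6.7), np.float64(-0.11), np.float64(14.7), np.float64(-41.0), np.float64(6.7), np.float64(-0.11), np.float64(19.1), np.float64(-39.1), np.float64(6.7), np.float64(-0.11), np.float64(23.3), np.float64(-36.8), np.float64(6.7), np.float64(-0.11), np.float64(27.1), np.float64(-34.1), np.float64(6.7), np.float64(-0.11), np.float64(30.7), np.float64(-30.9), np.float64(6.7), np.float64(-0.11), np.float64(33.9), np.float64(-27.3), np.float64(6.7), np.float64(-0.11), np.float64(36.7), np.float64(-23.5), np.float64(6.7), np.float64(-0.11), np.float64(39.0), np.float64(-19.3), np.float64(6.7), np.float64(-0.11), np.float64(40.9), np.float64(-14.9), np.float64(6.7), np.float64(-0.11), np.float64(42.3), np.float64(-10.3), np.float64(6.7), np.float64(-0.11)]
28.5 ((580.7715454101562, -141.71426391601562), (23.937429428100586, 33.20197677612305), 74.54810333251953)
237.5 ((522.216552734375, -170.34384155273438), (53.03517150878906, 43.94039535522461), 6.531490325927734)
```

{"api": "play_rows", "payload": {
  "steps": [-24,-34,0,-0.116,-20,-36,0,-0.116,-15,-38,0,-0.116,-11,-40,0,-0.116,-6,-41,0,-0.116,-1,-41,0,-0.116,4,-41,0,-0.116,9,-40,0,-0.116,13,-39,0,-0.116,18,-37,0,-0.116,5,-43,7,-0.11,10,-42,7,-0.11,15,-41,7,-0.11,19,-39,7,-0.11,23,-37,7,-0.11,27,-34,7,-0.11,31,-31,7,-0.11,34,-27,7,-0.11,37,-24,7,-0.11,39,-19,7,-0.11],
  "grip": 1,
  "squeeze": 30
}}

```text
t: 2.1
ee_pos: [0.5104, 0.2316, 0.1607]
ee_rot: [[0.454, 0.891, -0.0], [0.891, -0.454, -0.0], [-0.0, -0.0, -1.0]]
contact_force: [0.5, 0.1, 0.3]
opening: 1.001
```

```bash
sed -i 's/print(len(out),sum(out,\[\]))/print(len(out),[float(x) for x in sum(out,[])])/' h.py; python3 - <<'E'
from h import *
plan((520,318.5,110,75.4),(520,318.5,42,75.4))
E
```

```text
cur [510.4 231.6 160.7  63. ] tilt [-0. -0.] F [0.5  0.08 0.27] open 1.001 t 2.1
5 [27.3, -10.3, 16.9, -0.072, 28.0, -8.3, 16.9, -0.072, 28.5, -6.3, 16.9, -0.072, 0.0, 0.0, 34.0, -0.0, 0.0, 0.0, 34.0, -0.0]
```

{"api": "play_rows", "payload": {
  "steps": [27,-10,17,-0.072,28,-8,17,-0.072,28,-6,17,-0.072,0,0,0,0,0,0,0,0]
}}

```text
t: 2.6
ee_pos: [0.5205, 0.3156, 0.1093]
ee_rot: [[0.257, 0.967, -0.002], [0.967, -0.257, -0.002], [-0.002, -0.001, -1.0]]
contact_force: [-0.4, -0.5, 0.5]
opening: 0.998
```

```bash
python3 - <<'E'
from h import *
plan((520,318.5,42,75.4))
E
```

```text
cur [520.5 315.6 109.3  75.1] tilt [-0.002 -0.002] F [-0.45 -0.53  0.52] open 0.998 t 2.6
2 [1.4, -0.6, 33.7, -0.002, 1.4, -0.6, 33.7, -0.002]
```

{"api": "play_rows", "payload": {
  "steps": [1,0,23,0,1,0,22,0,1,0,22,0,0,0,0,0]
}}

```text
t: 3.0
ee_pos: [0.5203, 0.3162, 0.0413]
ee_rot: [[0.259, 0.966, -0.004], [0.966, -0.259, -0.003], [-0.004, -0.003, -1.0]]
contact_force: [-0.2, -0.8, -1.2]
opening: 0.999
```

{"api": "play_rows", "payload": {
  "steps": [0,0,0,0,0,0,0,0,0,0,0,0,0,0,0,0,0,0,0,0,0,0,0,0,0,0,0,0],
  "grip": -1,
  "squeeze": 35
}}

```text
t: 3.7
ee_pos: [0.5231, 0.3188, 0.045]
ee_rot: [[0.257, 0.966, 0.002], [0.966, -0.257, 0.001], [0.001, 0.002, -1.0]]
contact_force: [0.1, -1.7, 6.8]
opening: 0.463
```

```bash
python3 - <<'E'
from h import *
plan((520,318.5,150,75.4),(440,60,190,85),(522,-170,190,96.3))
E
```

```text
cur [523.1 318.8  45.   75.1] tilt [0.002 0.001] F [ 0.07 -1.7   6.83] open 0.463 t 3.7
16 [-0.4, -1.0, -35.0, -0.002, -0.4, -1.0, -35.0, -0.002, -0.4, -1.0, -35.0, -0.002, -38.6, -1.8, -5.7, -0.024, -38.6, -2.7, -5.7, -0.024, -38.5, -3.6, -5.7, -0.024, -38.4, -4.5, -5.7, -0.024, -38.3, -5.4, -5.7, -0.024, -38.1, -6.3, -5.7, -0.024, -38.0, -7.3, -5.7, -0.024, -37.0, 17.0, -0.0, -0.033, -37.5, 15.7, -0.0, -0.033, -38.0, 14.5, -0.0, -0.033, -38.5, 13.2, -0.0, -0.033, -38.9, 12.0, -0.0, -0.033, -39.3, 10.7, -0.0, -0.033]
```

{"api": "play_rows", "payload": {
  "steps": [0,0,-3,0,0,0,-15,0,0,0,-32,0,0,0,-35,0,0,0,-20,0,0,0,0,0,0,0,0,0]
}}

```text
t: 4.4
ee_pos: [0.5221, 0.3186, 0.1483]
ee_rot: [[0.257, 0.966, 0.0], [0.966, -0.257, 0.0], [0.0, 0.0, -1.0]]
contact_force: [-0.0, 0.4, -1.6]
opening: 0.466
```

```bash
python3 - <<'E'
from h import *
plan((440,60,190,85),(522,-170,190,96.3))
E
```

```text
cur [522.1 318.6 148.3  75.1] tilt [0. 0.] F [-0.02  0.44 -1.64] open 0.466 t 4.4
13 [-38.7, -1.8, -6.0, -0.025, -38.7, -2.8, -6.0, -0.025, -38.6, -3.7, -6.0, -0.025, -38.5, -4.7, -6.0, -0.025, -38.4, -5.6, -6.0, -0.025, -38.2, -6.6, -6.0, -0.025, -38.0, -7.5, -6.0, -0.025, -37.0, 17.0, -0.0, -0.033, -37.5, 15.7, -0.0, -0.033, -38.0, 14.5, -0.0, -0.033, -38.5, 13.2, -0.0, -0.033, -38.9, 12.0, -0.0, -0.033, -39.3, 10.7, -0.0, -0.033]
```

{"api": "play_rows", "payload": {
  "steps": [-20,-1,-6,-0.025,-39,-3,-6,-0.025,-39,-4,-6,-0.025,-39,-5,-6,-0.025,-38,-6,-6,-0.025,-38,-7,-6,-0.025,-38,-8,-6,-0.025,-37,17,0,-0.033,-38,16,0,-0.033,-38,15,0,-0.033,-39,13,0,-0.033,-39,12,0,-0.033,-39,10,0,-0.033,-20,0,0,0,0,0,0,0,0,0,0,0]
}}

```text
t: 6.0
ee_pos: [0.5274, -0.1728, 0.1886]
ee_rot: [[-0.112, 0.994, -0.003], [0.994, 0.112, 0.002], [0.002, -0.003, -1.0]]
contact_force: [-0.3, -0.1, -1.5]
opening: 0.463
```

```bash
python3 - <<'E'
from h import *
plan((521,-170,190,96.3),(521,-170,115,96.3))
E
```

```text
cur [ 527.4 -172.8  188.6   96.4] tilt [-0.003  0.002] F [-0.25 -0.06 -1.54] open 0.463 t 6.0
3 [3.5, -6.0, -1.4, 0.002, 0.0, 0.0, 37.5, -0.0, 0.0, 0.0, 37.5, -0.0]
```

{"api": "play_rows", "payload": {
  "steps": [3,-5,0,0,0,0,28,0,0,0,28,0,0,0,28,0,0,0,0,0,0,0,0,0]
}}

```text
t: 6.6
ee_pos: [0.5226, -0.1696, 0.1065]
ee_rot: [[-0.114, 0.993, -0.001], [0.993, 0.114, 0.001], [0.001, -0.001, -1.0]]
contact_force: [-0.3, -0.8, -1.8]
opening: 0.464
```

```bash
python3 - <<'E'
from h import *
plan((522,-170,105,96.3))
ims=[]
for n in("scene","top"):
    im,d=imaging.capture(n); np.savez("cap2_"+n,im=im,d=d)
    u,v=cv2.projectPoints(np.array([[.522,-.17,.09]]),*[np.array(imaging.camera_model(n)[k]) for k in("rvec","tvec","mtx")],None)[0].ravel().astype(int); print(n,u,v)
    ims.append(cv2.resize(im[v-40:v+40,u-40:u+40],(390,390),interpolation=2))
cv2.imwrite("pics/above.png",np.hstack(ims)[...,::-1])
E
```

```text
cur [ 522.6 -169.6  106.5   96.6] tilt [-0.001  0.001] F [-0.34 -0.8  -1.82] open 0.464 t 6.6
1 [-0.4, -0.6, 1.5, 0.005]
scene 257 222
top 326 226
```

View pics/above.png

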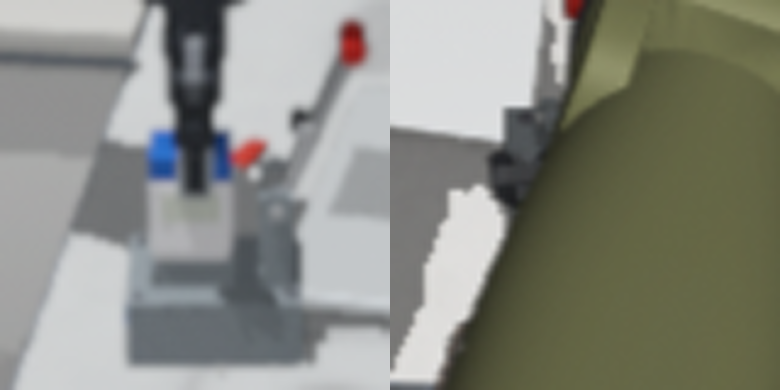

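The left crop shows the cartridge held over the cradle: cartridge edges at x=148 and 235, finger at x=195. It sits slightly towards -x of the finger. The top view is blocked by the arm. I'll compare face edges numerically.

```bash
python3 - <<'E'
from h import *
f=np.load("cap2_scene.npz"); im,d=f["im"],f["d"]; P=cloud("scene",d)*1000
yaw=np.radians(6.4); c,s=np.cos(yaw),np.sin(yaw)
D=P-[522.2,-170,0]; X=D[...,0]*c+D[...,1]*s; Y=-D[...,0]*s+D[...,1]*c; Z=P[...,2]
u0,v0=257,222
for name,zl,zh,xm in(("cart",65,85,60),("block",8,38,90)):
    for v in range(v0-30,v0+40):
        m=np.zeros(d.shape,bool); m[v,u0-45:u0+45]=True
        m&=(Z>zl)&(Z<zh)&(abs(X)<xm)&(Y<0)&(Y>-60)
        if m.sum()>8: print(name,v,"z%.0f"%Z[m].mean(),"x %.1f %.1f mid %.1f y %.1f"%(X[m].min(),X[m].max(),(X[m].min()+X[m].max())/2,np.median(Y[m])),m.sum())
E
```

```text
cart 228 z84 x -27.6 16.7 mid -5.5 y -21.1 12
cart 229 z81 x -27.7 55.0 mid 13.7 y -20.9 23
cart 230 z78 x -27.7 55.1 mid 13.7 y -23.1 23
cart 231 z75 x -27.9 55.0 mid 13.5 y -21.7 23
cart 232 z72 x -27.8 55.1 mid 13.7 y -23.2 22
cart 233 z69 x -28.0 54.9 mid 13.5 y -23.9 21
block 246 z36 x -42.4 61.1 mid 9.4 y -44.6 32
block 247 z33 x -45.3 61.2 mid 7.9 y -44.7 37
block 248 z29 x -45.6 61.2 mid 7.8 y -44.4 37
block 249 z26 x -45.5 61.2 mid 7.9 y -45.3 37
block 250 z22 x -45.9 61.2 mid 7.6 y -44.9 37
block 251 z19 x -42.6 61.3 mid 9.3 y -44.2 36
block 252 z16 x -42.9 61.3 mid 9.2 y -45.5 36
block 253 z12 x -42.8 61.4 mid 9.3 y -45.6 36
block 254 z9 x -42.9 49.4 mid 3.3 y -46.3 22
```

{"api": "play_rows", "payload": {
  "steps": [0,2.2,2,-0.002,0,0,3,0,0,0,3,0,0,0,2,0,0,0,2,0,0,0,0,0,0,0,0,0]
}}

```text
t: 7.4
ee_pos: [0.5254, -0.1705, 0.0942]
ee_rot: [[-0.115, 0.993, -0.0], [0.993, 0.115, 0.0], [0.0, -0.0, -1.0]]
contact_force: [1.4, -0.0, 0.1]
opening: 0.458
```

{"api": "play_rows", "payload": {
  "steps": [0,0,2,0,0,0,2,0,0,0,0,0]
}}

```text
t: 7.7
ee_pos: [0.5252, -0.1704, 0.09]
ee_rot: [[-0.115, 0.993, -0.0], [0.993, 0.115, 0.0], [0.0, -0.0, -1.0]]
contact_force: [1.0, 0.2, -1.4]
opening: 0.462
```

{"api": "play_rows", "payload": {
  "steps": [0,0,1.5,0,0,0,1.5,0,0,0,0,0]
}}

```text
t: 8.0
ee_pos: [0.5253, -0.1704, 0.087]
ee_rot: [[-0.115, 0.993, -0.0], [0.993, 0.115, 0.0], [0.0, -0.0, -1.0]]
contact_force: [0.5, -0.3, -1.2]
opening: 0.463
```

{"api": "play_rows", "payload": {
  "steps": [0,0,1.5,0,0,0,1.5,0,0,0,0,0]
}}

```text
t: 8.3
ee_pos: [0.5253, -0.1704, 0.084]
ee_rot: [[-0.115, 0.993, -0.0], [0.993, 0.115, 0.0], [0.0, -0.0, -1.0]]
contact_force: [0.1, -0.0, -0.8]
opening: 0.461
```

{"api": "play_rows", "payload": {
  "steps": [0,0,1,0,0,0,1,0,0,0,0,0]
}}

```text
t: 8.6
ee_pos: [0.5253, -0.1704, 0.0821]
ee_rot: [[-0.115, 0.993, -0.0], [0.993, 0.115, 0.0], [0.0, -0.0, -1.0]]
contact_force: [0.1, 0.7, -1.2]
opening: 0.462
```

{"api": "play_rows", "payload": {
  "steps": [0,0,1,0,0,0,1,0,0,0,0,0]
}}

```text
t: 8.9
ee_pos: [0.5254, -0.1705, 0.0801]
ee_rot: [[-0.115, 0.993, -0.0], [0.993, 0.115, 0.0], [0.0, -0.0, -1.0]]
contact_force: [0.2, 0.3, -1.1]
opening: 0.46
```

{"api": "play_rows", "payload": {
  "steps": [0,0,1,0,0,0,1,0,0,0,0,0]
}}

```text
t: 9.2
ee_pos: [0.5254, -0.1705, 0.0781]
ee_rot: [[-0.115, 0.993, -0.0], [0.993, 0.115, 0.0], [0.0, -0.0, -1.0]]
contact_force: [-1.4, -0.3, -2.0]
opening: 0.462
```

{"api": "play_rows", "payload": {
  "steps": [0,0,1,0,0,0,1,0,0,0,0,0]
}}

```text
t: 9.5
ee_pos: [0.5254, -0.1705, 0.0761]
ee_rot: [[-0.115, 0.993, -0.0], [0.993, 0.115, 0.0], [0.0, -0.0, -1.0]]
contact_force: [-0.4, 0.1, -1.1]
opening: 0.463
```

{"api": "play_rows", "payload": {
  "steps": [0,0,1,0,0,0,1,0,0,0,0,0]
}}

```text
t: 9.8
ee_pos: [0.5254, -0.1705, 0.0741]
ee_rot: [[-0.115, 0.993, -0.0], [0.993, 0.115, -0.0], [0.0, -0.0, -1.0]]
contact_force: [-0.3, -0.6, -1.4]
opening: 0.461
```

{"api": "play_rows", "payload": {
  "steps": [0,0,1,0,0,0,0.5,0,0,0,0,0]
}}

```text
t: 10.1
ee_pos: [0.5254, -0.1705, 0.0727]
ee_rot: [[-0.115, 0.993, -0.0], [0.993, 0.115, -0.0], [-0.0, -0.0, -1.0]]
contact_force: [-0.6, -0.8, -1.0]
opening: 0.465
```

{"api": "play_rows", "payload": {
  "steps": [0,0,0.7,0,0,0,0.5,0,0,0,0,0]
}}

```text
t: 10.4
ee_pos: [0.5254, -0.1705, 0.0715]
ee_rot: [[-0.115, 0.993, -0.0], [0.993, 0.115, -0.0], [-0.0, -0.0, -1.0]]
contact_force: [-1.2, -0.6, -0.7]
opening: 0.461
```

{"api": "play_rows", "payload": {
  "steps": [0,0,0.7,0,0,0,0.5,0,0,0,0,0]
}}

```text
t: 10.7
ee_pos: [0.5254, -0.1705, 0.0703]
ee_rot: [[-0.115, 0.993, -0.0], [0.993, 0.115, -0.0], [-0.0, -0.0, -1.0]]
contact_force: [-1.1, -0.6, -0.2]
opening: 0.463
```

{"api": "play_rows", "payload": {
  "steps": [0,0,0.5,0,0,0,0.5,0,0,0,0,0]
}}

```text
t: 11.0
ee_pos: [0.5254, -0.1705, 0.0693]
ee_rot: [[-0.115, 0.993, -0.0], [0.993, 0.115, -0.0], [-0.0, -0.0, -1.0]]
contact_force: [-0.9, -1.3, 1.1]
opening: 0.463
```

{"api": "play_rows", "payload": {
  "steps": [0,0,0.5,0,0,0,0.5,0,0,0,0,0]
}}

```text
t: 11.3
ee_pos: [0.5254, -0.1705, 0.0683]
ee_rot: [[-0.115, 0.993, -0.0], [0.993, 0.115, -0.0], [-0.0, -0.0, -1.0]]
contact_force: [-1.3, -0.9, -0.4]
opening: 0.463
```

{"api": "play_rows", "payload": {
  "steps": [0,0,0.5,0,0,0,0.5,0,0,0,0,0]
}}

```text
t: 11.6
ee_pos: [0.5254, -0.1705, 0.0673]
ee_rot: [[-0.115, 0.993, -0.0], [0.993, 0.115, -0.0], [-0.0, -0.0, -1.0]]
contact_force: [-1.9, -1.5, -0.8]
opening: 0.464
```

{"api": "play_rows", "payload": {
  "steps": [0,0,0.5,0,0,0,0.5,0,0,0,0,0]
}}

```text
t: 11.9
ee_pos: [0.5254, -0.1705, 0.0663]
ee_rot: [[-0.115, 0.993, -0.0], [0.993, 0.115, -0.0], [-0.0, -0.0, -1.0]]
contact_force: [-2.2, -0.5, -0.6]
opening: 0.465
```

{"api": "play_rows", "payload": {
  "steps": [0,0,0.5,0,0,0,0.5,0,0,0,0,0]
}}

```text
t: 12.2
ee_pos: [0.5255, -0.1705, 0.0656]
ee_rot: [[-0.115, 0.993, 0.0], [0.993, 0.115, -0.0], [-0.0, 0.0, -1.0]]
contact_force: [-3.7, -1.5, 2.8]
opening: 0.458
```

{"api": "play_rows", "payload": {
  "steps": [0,-0.3,0,0,0,0,0.5,0,0,0,0,0]
}}

```text
t: 12.5
ee_pos: [0.5255, -0.1705, 0.0654]
ee_rot: [[-0.115, 0.993, 0.001], [0.993, 0.115, 0.0], [-0.0, 0.001, -1.0]]
contact_force: [-3.5, -1.2, 6.1]
opening: 0.46
```

{"api": "play_rows", "payload": {
  "steps": [0,0,-0.5,0,0,0,0,0,0,0,0,0]
}}

```text
t: 12.8
ee_pos: [0.5254, -0.1705, 0.0655]
ee_rot: [[-0.115, 0.993, 0.0], [0.993, 0.115, 0.0], [-0.0, 0.0, -1.0]]
contact_force: [-2.4, -0.6, 3.4]
opening: 0.465
```

{"api": "play_rows", "payload": {
  "steps": [0,0,0,0,0,0,0,0,0,0,0,0,0,0,0,0,0,0,0,0],
  "grip": 0.6
}}

```text
t: 13.3
ee_pos: [0.5252, -0.1705, 0.0653]
ee_rot: [[-0.115, 0.993, 0.0], [0.993, 0.115, 0.0], [0.0, 0.0, -1.0]]
contact_force: [0.1, -0.7, -0.3]
opening: 0.802
```

```bash
python3 - <<'E'
from h import *
plan((522,-171,150,96.6),(440,-180,240,96.6))
E
```

```text
cur [ 525.2 -170.5   65.3   96.6] tilt [0. 0.] F [ 0.13 -0.66 -0.27] open 0.802 t 13.3
5 [-0.1, -1.6, -42.3, 0.0, -0.1, -1.6, -42.3, 0.0, 0.2, -27.5, -30.0, -0.0, 0.2, -27.5, -30.0, -0.0, 0.2, -27.5, -30.0, -0.0]
```

{"api": "play_rows", "payload": {
  "steps": [0,0,-10,0,0,-2,-40,0,0,-3,-45,0,0,0,-45,0,0,0,-45,0,0,0,0,0]
}}

```text
t: 13.9
ee_pos: [0.5236, -0.1722, 0.2581]
ee_rot: [[-0.115, 0.993, 0.011], [0.993, 0.115, -0.004], [-0.005, 0.011, -1.0]]
contact_force: [0.6, -0.6, -0.0]
opening: 0.797
```

```bash
cat > look.py <<'E'
from h import *
import sys
n="scene"; im,d=imaging.capture(n); u,v=257,210
cv2.imwrite(sys.argv[1],cv2.resize(im[v-50:v+50,u-50:u+50],(500,500),interpolation=2)[...,::-1])
P=cloud(n,d)*1000; yaw=np.radians(6.4); c,s=np.cos(yaw),np.sin(yaw)
D=P-[522.7,-170.3,0]; X=D[...,0]*c+D[...,1]*s; Y=-D[...,0]*s+D[...,1]*c; Z=P[...,2]
hsv=cv2.cvtColor(im,cv2.COLOR_RGB2HSV); m=cv2.inRange(hsv,(100,130,60),(125,255,255))>0
m&=(abs(X)<40)&(abs(Y)<35)&(Z<130); print("cap",m.sum(),[(np.percentile(a[m],[2,98])).round(1) for a in(X,Y,Z)])
m=((hsv[...,0]<7)|(hsv[...,0]>173))&(hsv[...,1]>140)&(abs(Y)<30)&(X>-90)&(X<120)&(Z>80); print("handle",m.sum(),[np.percentile(a[m],[2,50,98]).round(1) for a in(X,Y,Z)] if m.any() else 0)
E
python3 look.py pics/seat.png; python3 - <<'E'
from h import *
plan((614.5,-160,250,96.5),(614.5,-160,187,96.5))
E
```

```text
cap 158 [array([-25.6,  19.2]), array([-25.6,  15.3]), array([77.1, 91.8])]
handle 27 [array([84.9, 90.4, 94.2]), array([-24. , -14.1,   4.8]), array([194.8, 203.6, 206.3])]
cur [ 522.5 -171.8  254.8   96.6] tilt [ 0.007 -0.002] F [ 0.13 -0.02 -0.63] open 0.799 t 13.95
5 [0.4, 30.9, 1.6, 0.001, 0.4, 30.9, 1.6, 0.001, 0.4, 30.9, 1.6, 0.001, 0.0, 0.0, 31.5, -0.0, 0.0, 0.0, 31.5, -0.0]
```

View pics/seat.png

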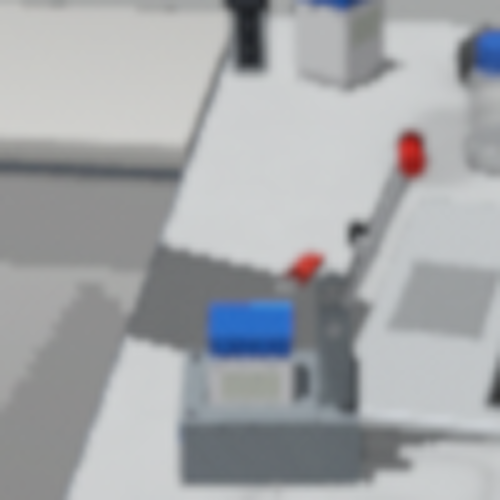

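The cartridge stands upright in the pocket, with its cap at (250,330) and its top at about z=92 mm. The clamp is still open, with the handle at (410,153).

{"api": "play_rows", "payload": {
  "steps": [0,31,0,0,0,31,0,0,0,31,0,0,0,0,0,0,0,0,0,0]
}}

```text
t: 14.45
ee_pos: [0.6119, -0.1601, 0.2487]
ee_rot: [[-0.115, 0.993, -0.003], [0.993, 0.115, 0.001], [0.001, -0.003, -1.0]]
contact_force: [-0.5, -0.2, 0.3]
opening: 0.803
```

```bash
python3 - <<'E'
from h import *
plan((614.5,-160,187,96.5))
E
```

```text
cur [ 611.9 -160.1  248.7   96.6] tilt [-0.003  0.001] F [-0.47 -0.18  0.32] open 0.803 t 14.45
2 [-0.1, 1.3, 30.8, 0.001, -0.1, 1.3, 30.8, 0.001]
```

{"api": "play_rows", "payload": {
  "steps": [0,1,20,0,0,1,20,0,0,0,20,0,0,0,0,0,0,0,0,0]
}}

```text
t: 14.95
ee_pos: [0.6134, -0.1602, 0.1906]
ee_rot: [[-0.114, 0.993, -0.001], [0.993, 0.114, 0.0], [0.0, -0.001, -1.0]]
contact_force: [1.2, -0.3, 0.4]
opening: 0.797
```

{"api": "play_rows", "payload": {
  "steps": [0,0,0,0,0,0,0,0,0,0,0,0,0,0,0,0,0,0,0,0,0,0,0,0],
  "grip": -1,
  "squeeze": 20
}}

```text
t: 15.55
ee_pos: [0.6158, -0.1613, 0.1919]
ee_rot: [[-0.114, 0.993, 0.003], [0.993, 0.114, -0.002], [-0.003, 0.003, -1.0]]
contact_force: [2.5, -5.1, 6.5]
opening: 0.415
```

```bash
cat > arc.py <<'E'
from h import *
import sys
# rows for handle arc from angle a0 to a1, cumulative tool-frame shifts (tool y = cradle x, z down)
a0,a1,n=float(sys.argv[1]),float(sys.argv[2]),int(sys.argv[3])
a=np.linspace(a0,a1,n+1); x=50-110*np.cos(a)+4*np.sin(a); z=100+110*np.sin(a)+4*np.cos(a)
plan(tuple(np.r_[status.sense()["ee_pos"]*1000,96.5]))
print([float(q) for q in np.c_[0*a[1:],np.diff(x),-np.diff(z),0*a[1:]].round(0).ravel()],x[-1],z[-1])
E
python3 arc.py 1.93 0.5 20
```

```text
cur [ 615.8 -161.3  191.9   96.6] tilt [ 0.003 -0.002] F [ 2.51 -5.08  6.55] open 0.415 t 15.55
1 [0.0, 0.0, -0.0, 0.001]
[0.0, -7.0, -3.0, 0.0, 0.0, -8.0, -2.0, 0.0, 0.0, -8.0, -2.0, 0.0, 0.0, -8.0, -1.0, 0.0, 0.0, -8.0, -1.0, 0.0, 0.0, -8.0, -0.0, 0.0, 0.0, -8.0, 1.0, 0.0, 0.0, -8.0, 1.0, 0.0, 0.0, -8.0, 2.0, 0.0, 0.0, -8.0, 2.0, 0.0, 0.0, -7.0, 3.0, 0.0, 0.0, -7.0, 3.0, 0.0, 0.0, -7.0, 4.0, 0.0, 0.0, -7.0, 4.0, 0.0, 0.0, -6.0, 5.0, 0.0, 0.0, -6.0, 5.0, 0.0, 0.0, -6.0, 6.0, 0.0, 0.0, -5.0, 6.0, 0.0, 0.0, -5.0, 6.0, 0.0, 0.0, -4.0, 7.0, 0.0] -44.61637965352419 156.2471394940238
```

{"api": "play_rows", "payload": {
  "steps": [0,-7,-3,0,0,-8,-2,0,0,-8,-2,0,0,-8,-1,0,0,-8,-1,0,0,-8,0,0,0,-8,1,0,0,-8,1,0]
}}

```text
t: 16.35
ee_pos: [0.554, -0.1682, 0.1991]
ee_rot: [[-0.115, 0.993, 0.005], [0.993, 0.115, -0.002], [-0.002, 0.005, -1.0]]
contact_force: [3.7, -3.9, 3.6]
opening: 0.414
```

{"api": "play_rows", "payload": {
  "steps": [0,-8,2,0,0,-8,2,0,0,-7,3,0,0,-7,3,0,0,-7,4,0,0,-7,4,0,0,0,0,0]
}}

```text
t: 17.05
ee_pos: [0.5077, -0.1733, 0.1803]
ee_rot: [[-0.114, 0.993, 0.0], [0.993, 0.114, -0.002], [-0.002, 0.0, -1.0]]
contact_force: [-4.0, -4.2, 5.5]
opening: 0.414
```

```bash
python3 look.py pics/swing.png; python3 - <<'E'
from h import *
p=status.sense()["ee_pos"]*1000-[522.7,-170.3,0]; c,s=np.cos(np.radians(6.4)),np.sin(np.radians(6.4)); print("tcp cradle",p[0]*c+p[1]*s,-p[0]*s+p[1]*c,p[2],status.sense()["contact_force"])
E
```

```text
cap 158 [array([-25.6,  19.2]), array([-25.4,  18.4]), array([76.8, 90.9])]
handle 0 0
tcp cradle -15.130316915528232 -1.3345518169294468 180.2885486902373 [-3.84130219 -5.04260599  6.09797118]
```

View pics/swing.png

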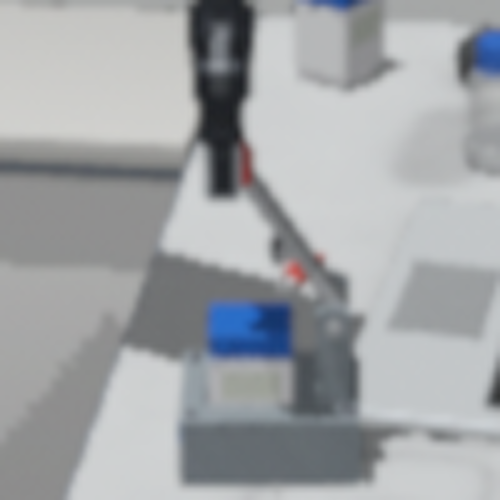

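The clamp has swung to about 1.0 rad, with the handle at (245,165). It lags about 10 mm behind the fingers at (223,170), so the grip is slipping. The cartridge has not moved. I'll release and press the bar from above with closed fingertips, which also gives a cleaner force reading.

{"api": "play_rows", "payload": {
  "steps": [0,0,0,0,0,0,0,0,0,0,0,0,0,0,-20,0,0,0,-40,0,0,0,-20,0,0,0,0,0,0,0,0,0],
  "grip": 0.3
}}

```text
t: 17.9
ee_pos: [0.5084, -0.1722, 0.2592]
ee_rot: [[-0.115, 0.993, 0.0], [0.993, 0.115, 0.0], [0.0, 0.0, -1.0]]
contact_force: [-0.2, -0.9, -0.1]
opening: 0.648
```

{"api": "play_rows", "payload": {
  "steps": [0,0,0,0,0,0,0,0,0,0,0,0,0,0,0,0,0,0,0,0,0,0,0,0],
  "grip": -1
}}

```text
t: 18.5
ee_pos: [0.5083, -0.1724, 0.2593]
ee_rot: [[-0.115, 0.993, -0.0], [0.993, 0.115, 0.0], [0.0, -0.0, -1.0]]
contact_force: [-0.6, -0.5, -0.0]
opening: -0.002
```

```bash
sed -i 's/(Z>80)/(Z>60)/' look.py; python3 look.py pics/rel.png; python3 - <<'E'
from h import *
p=status.sense()["ee_pos"]*1000-[522.7,-170.3,0]; c,s=np.cos(np.radians(6.4)),np.sin(np.radians(6.4)); print("tcp cradle",p[0]*c+p[1]*s,-p[0]*s+p[1]*c,p[2],status.sense()["contact_force"])
E
```

```text
cap 158 [array([-25.5,  19.2]), array([-26.3,  15.6]), array([77.5, 90.6])]
handle 24 [array([-12.5,  -9.2,  -3.5]), array([-22.5, -16.4,   6.4]), array([191.7, 197.6, 200.7])]
tcp cradle -14.57933205600509 -0.5556935037372106 259.35147471635275 [-0.12974095  0.59276775 -0.8614649 ]
```

View pics/rel.png

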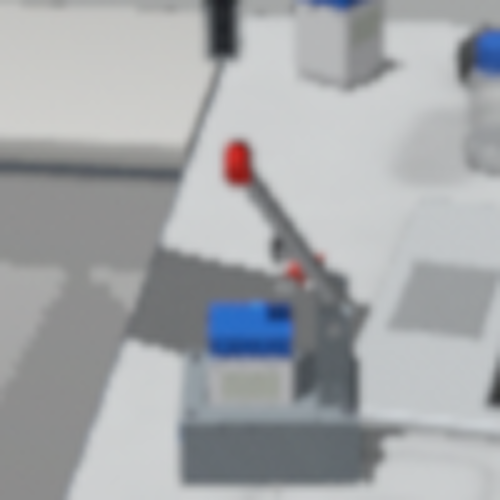

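The clamp is parked at about 0.99 rad, with the handle at (237,162) in the crop, roughly cradle (-7, 0, 194). The cartridge is still in place.

```bash
python3 arc.py 0.99 0.35 16 | tail -1; python3 arc.py .35 .05 10|tail -1
```

```text
[0.0, -4.0, 2.0, 0.0, 0.0, -4.0, 3.0, 0.0, 0.0, -4.0, 3.0, 0.0, 0.0, -3.0, 3.0, 0.0, 0.0, -3.0, 3.0, 0.0, 0.0, -3.0, 3.0, 0.0, 0.0, -3.0, 3.0, 0.0, 0.0, -3.0, 3.0, 0.0, 0.0, -3.0, 3.0, 0.0, 0.0, -3.0, 4.0, 0.0, 0.0, -3.0, 4.0, 0.0, 0.0, -2.0, 4.0, 0.0, 0.0, -2.0, 4.0, 0.0, 0.0, -2.0, 4.0, 0.0, 0.0, -2.0, 4.0, 0.0, 0.0, -2.0, 4.0, 0.0] -51.95940718338987 141.47624967148917
[0.0, -1.0, 3.0, 0.0, 0.0, -1.0, 3.0, 0.0, 0.0, -1.0, 3.0, 0.0, 0.0, -1.0, 3.0, 0.0, 0.0, -1.0, 3.0, 0.0, 0.0, -1.0, 3.0, 0.0, 0.0, -1.0, 3.0, 0.0, 0.0, -1.0, 3.0, 0.0, 0.0, -0.0, 3.0, 0.0, 0.0, -0.0, 3.0, 0.0] -59.662611966363585 109.49270966135448
```

{"api": "play_rows", "payload": {
  "steps": [0,7.5,15,0,0,0,25,0,0,0,12,0,0,0,0,0,0,0,0,0]
}}

```text
t: 19.05
ee_pos: [0.5157, -0.1716, 0.2078]
ee_rot: [[-0.115, 0.993, -0.0], [0.993, 0.115, 0.0], [0.0, -0.0, -1.0]]
contact_force: [-0.0, -0.4, 1.1]
opening: 0.004
```

{"api": "play_rows", "payload": {
  "steps": [0,0,3,0,0,0,2,0,0,-4,3,0,0,-4,3,0,0,-4,3,0,0,-3,3,0,0,0,0,0]
}}

```text
t: 19.75
ee_pos: [0.499, -0.1738, 0.1914]
ee_rot: [[-0.114, 0.993, -0.002], [0.993, 0.114, -0.001], [-0.001, -0.002, -1.0]]
contact_force: [-4.0, 0.1, 5.8]
opening: 0.002
```

{"api": "play_rows", "payload": {
  "steps": [0,-3,3,0,0,-3,3,0,0,-3,3,0,0,-3,3,0,0,-3,3,0,0,-3,4,0,0,-3,4,0,0,-2,4,0,0,-2,4,0,0,-2,4,0,0,0,0,0]
}}

```text
t: 20.85
ee_pos: [0.4736, -0.1762, 0.1546]
ee_rot: [[-0.115, 0.993, -0.001], [0.993, 0.115, 0.001], [0.001, -0.001, -1.0]]
contact_force: [-0.1, 0.8, 1.0]
opening: -0.003
```

{"api": "play_rows", "payload": {
  "steps": [0,-1.5,3,0,0,-1,3,0,0,-1,3,0,0,-1,3,0,0,0,0,0,0,0,0,0]
}}

```text
t: 21.45
ee_pos: [0.4696, -0.1769, 0.1433]
ee_rot: [[-0.115, 0.993, 0.0], [0.993, 0.115, 0.0], [0.0, 0.0, -1.0]]
contact_force: [0.9, 0.1, 0.7]
opening: -0.004
```

{"api": "play_rows", "payload": {
  "steps": [0,-0.5,1,0,0,0,1,0,0,-0.5,1,0,0,0,0,0]
}}

```text
t: 21.85
ee_pos: [0.4685, -0.1771, 0.1403]
ee_rot: [[-0.115, 0.993, 0.0], [0.993, 0.115, 0.0], [0.0, 0.0, -1.0]]
contact_force: [-0.4, -0.8, 0.4]
opening: 0.003
```

{"api": "play_rows", "payload": {
  "steps": [0,-0.5,1,0,0,0,1,0,0,-0.5,1,0,0,0,0,0]
}}

```text
t: 22.25
ee_pos: [0.4674, -0.1772, 0.1372]
ee_rot: [[-0.115, 0.993, -0.0], [0.993, 0.115, 0.0], [0.0, -0.0, -1.0]]
contact_force: [-0.0, 0.4, 0.2]
opening: -0.0
```

{"api": "play_rows", "payload": {
  "steps": [0,-0.5,1,0,0,0,1,0,0,-0.5,1,0,0,0,0,0]
}}

```text
t: 22.65
ee_pos: [0.4665, -0.1773, 0.1342]
ee_rot: [[-0.115, 0.993, -0.0], [0.993, 0.115, 0.0], [0.0, -0.0, -1.0]]
contact_force: [-0.5, -0.4, -0.3]
opening: 0.0
```

{"api": "play_rows", "payload": {
  "steps": [0,-0.5,1,0,0,0,1,0,0,0,1,0,0,0,0,0]
}}

```text
t: 23.05
ee_pos: [0.4659, -0.1773, 0.1312]
ee_rot: [[-0.115, 0.993, -0.0], [0.993, 0.115, 0.0], [0.0, -0.0, -1.0]]
contact_force: [0.4, -0.1, -0.6]
opening: 0.001
```

{"api": "play_rows", "payload": {
  "steps": [0,-0.5,1,0,0,0,1,0,0,0,1,0,0,0,0,0]
}}

```text
t: 23.45
ee_pos: [0.4655, -0.1774, 0.1282]
ee_rot: [[-0.115, 0.993, -0.0], [0.993, 0.115, 0.0], [0.0, -0.0, -1.0]]
contact_force: [1.0, -0.3, 0.6]
opening: -0.001
```

```bash
python3 look.py pics/press.png
```

```text
cap 128 [array([-25.4,  19.2]), array([-26.4,   8.2]), array([77.2, 91. ])]
handle 22 [array([-65.7, -61.3, -56.7]), array([-23. , -18.7,  -9.1]), array([112.3, 120.5, 125.2])]
```

View pics/press.png

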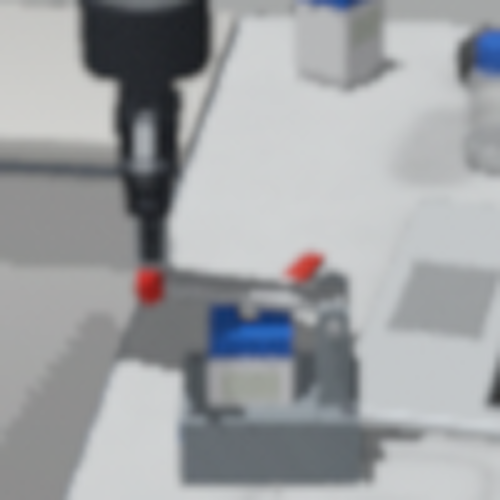

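The fingertip is right above the handle at (150,285), and the roller is at or near the cartridge top at (255,305). I'll go on in small steps.

{"api": "play_rows", "payload": {
  "steps": [0,0,0.7,0,0,0,0.7,0,0,0,0,0]
}}

```text
t: 23.8
ee_pos: [0.4655, -0.1774, 0.1269]
ee_rot: [[-0.115, 0.993, -0.0], [0.993, 0.115, 0.0], [0.0, -0.0, -1.0]]
contact_force: [0.0, 0.9, -0.3]
opening: -0.0
```

{"api": "play_rows", "payload": {
  "steps": [0,0,0.7,0,0,0,0.7,0,0,0,0,0]
}}

```text
t: 24.1
ee_pos: [0.4656, -0.1774, 0.1255]
ee_rot: [[-0.115, 0.993, -0.0], [0.993, 0.115, 0.0], [0.0, -0.0, -1.0]]
contact_force: [0.7, 0.8, -0.0]
opening: -0.002
```

{"api": "play_rows", "payload": {
  "steps": [0,0,0.7,0,0,0,0.5,0,0,0,0,0]
}}

```text
t: 24.4
ee_pos: [0.4655, -0.1774, 0.1243]
ee_rot: [[-0.115, 0.993, -0.0], [0.993, 0.115, 0.0], [0.0, -0.0, -1.0]]
contact_force: [-0.1, -0.5, -0.8]
opening: -0.001
```

{"api": "play_rows", "payload": {
  "steps": [0,0,0.7,0,0,0,0.7,0,0,0,0,0]
}}

```text
t: 24.7
ee_pos: [0.4655, -0.1774, 0.123]
ee_rot: [[-0.115, 0.993, -0.0], [0.993, 0.115, -0.0], [-0.0, -0.0, -1.0]]
contact_force: [0.4, 0.3, -0.5]
opening: 0.005
```

{"api": "play_rows", "payload": {
  "steps": [0,0,0.7,0,0,0,0.5,0,0,0,0,0]
}}

```text
t: 25.0
ee_pos: [0.4654, -0.1775, 0.122]
ee_rot: [[-0.115, 0.993, -0.0], [0.993, 0.115, -0.0], [-0.0, -0.0, -1.0]]
contact_force: [-2.5, 0.8, 4.6]
opening: 0.002
```

{"api": "play_rows", "payload": {
  "steps": [0,0,0.5,0,0,0,0.5,0,0,0,0,0]
}}

```text
t: 25.3
ee_pos: [0.4653, -0.1775, 0.1213]
ee_rot: [[-0.115, 0.993, -0.0], [0.993, 0.115, -0.0], [-0.0, -0.0, -1.0]]
contact_force: [-4.2, 1.3, 8.3]
opening: 0.001
```

{"api": "play_rows", "payload": {
  "steps": [0,-0.5,0.4,0,0,0,0.4,0,0,0,0,0]
}}

```text
t: 25.6
ee_pos: [0.4653, -0.1775, 0.1208]
ee_rot: [[-0.115, 0.993, 0.001], [0.993, 0.115, -0.0], [-0.0, 0.001, -1.0]]
contact_force: [-3.1, 0.6, 9.0]
opening: 0.003
```

{"api": "play_rows", "payload": {
  "steps": [0,0,0.4,0,0,0,0.4,0,0,0,0,0]
}}

```text
t: 25.9
ee_pos: [0.4651, -0.1775, 0.12]
ee_rot: [[-0.115, 0.993, 0.0], [0.993, 0.115, -0.0], [-0.0, 0.0, -1.0]]
contact_force: [-4.3, 1.5, 10.8]
opening: 0.0
```

{"api": "play_rows", "payload": {
  "steps": [0,0,0.5,0,0,0,0.5,0,0,0,0,0]
}}

```text
t: 26.2
ee_pos: [0.4649, -0.1775, 0.119]
ee_rot: [[-0.115, 0.993, 0.0], [0.993, 0.115, -0.0], [-0.0, 0.0, -1.0]]
contact_force: [-4.0, 0.7, 10.2]
opening: -0.002
```

{"api": "play_rows", "payload": {
  "steps": [0,0,0.5,0,0,0,0.5,0,0,0,0,0]
}}

```text
t: 26.5
ee_pos: [0.4647, -0.1775, 0.1179]
ee_rot: [[-0.115, 0.993, -0.0], [0.993, 0.115, -0.0], [-0.0, -0.0, -1.0]]
contact_force: [-4.4, 0.9, 9.6]
opening: -0.001
```

{"api": "play_rows", "payload": {
  "steps": [0,0,0.5,0,0,0,0.5,0,0,0,0,0]
}}

```text
t: 26.8
ee_pos: [0.4646, -0.1776, 0.1169]
ee_rot: [[-0.115, 0.993, -0.0], [0.993, 0.115, -0.0], [-0.0, -0.001, -1.0]]
contact_force: [-4.4, 0.5, 10.1]
opening: -0.002
```

Steady at about 10 N while sinking, so the seat is yielding.

{"api": "play_rows", "payload": {
  "steps": [0,0,0.5,0,0,0,0.5,0,0,0,0.5,0,0,0,0,0]
}}

```text
t: 27.2
ee_pos: [0.4644, -0.1776, 0.1153]
ee_rot: [[-0.115, 0.993, -0.001], [0.993, 0.115, -0.001], [-0.0, -0.001, -1.0]]
contact_force: [-5.1, 0.8, 10.6]
opening: -0.004
```

{"api": "play_rows", "payload": {
  "steps": [0,0,0.5,0,0,0,0.5,0,0,0,0.5,0,0,0,0,0]
}}

```text
t: 27.6
ee_pos: [0.4642, -0.1776, 0.1137]
ee_rot: [[-0.115, 0.993, -0.001], [0.993, 0.115, -0.001], [-0.0, -0.001, -1.0]]
contact_force: [-6.0, 1.1, 10.8]
opening: -0.0
```

{"api": "play_rows", "payload": {
  "steps": [0,0,0.5,0,0,0,0.5,0,0,0,0.5,0,0,0,0,0]
}}

```text
t: 28.0
ee_pos: [0.464, -0.1776, 0.1122]
ee_rot: [[-0.115, 0.993, -0.002], [0.993, 0.115, -0.001], [-0.0, -0.002, -1.0]]
contact_force: [-5.9, -0.4, 11.1]
opening: -0.004
```

{"api": "play_rows", "payload": {
  "steps": [0,0,0.5,0,0,0,0.5,0,0,0,0,0]
}}

```text
t: 28.3
ee_pos: [0.4639, -0.1776, 0.1111]
ee_rot: [[-0.115, 0.993, -0.002], [0.993, 0.115, -0.001], [-0.0, -0.002, -1.0]]
contact_force: [-6.0, -0.0, 10.3]
opening: 0.002
```

{"api": "play_rows", "payload": {
  "steps": [0,-0.3,0.4,0,0,0,0.4,0,0,0,0,0]
}}

```text
t: 28.6
ee_pos: [0.4639, -0.1776, 0.1104]
ee_rot: [[-0.115, 0.993, -0.001], [0.993, 0.115, -0.001], [-0.0, -0.001, -1.0]]
contact_force: [-6.2, -0.6, 10.6]
opening: 0.006
```

{"api": "play_rows", "payload": {
  "steps": [0,-0.3,0.4,0,0,0,0.4,0,0,0,0,0]
}}

```text
t: 28.9
ee_pos: [0.4637, -0.1776, 0.1097]
ee_rot: [[-0.115, 0.993, -0.001], [0.993, 0.115, -0.0], [-0.0, -0.001, -1.0]]
contact_force: [-5.7, 0.7, 10.2]
opening: 0.001
```

{"api": "play_rows", "payload": {
  "steps": [0,0,0.4,0,0,0,0.3,0,0,0,0,0]
}}

```text
t: 29.2
ee_pos: [0.4637, -0.1777, 0.1089]
ee_rot: [[-0.115, 0.993, -0.001], [0.993, 0.115, -0.0], [-0.0, -0.001, -1.0]]
contact_force: [-5.9, 1.1, 10.5]
opening: -0.002
```

{"api": "play_rows", "payload": {
  "steps": [0,0,0.4,0,0,0,0.3,0,0,0,0,0]
}}

```text
t: 29.5
ee_pos: [0.4636, -0.1777, 0.1082]
ee_rot: [[-0.115, 0.993, -0.001], [0.993, 0.115, -0.001], [-0.0, -0.001, -1.0]]
contact_force: [-4.7, -0.2, 10.7]
opening: 0.001
```

{"api": "play_rows", "payload": {
  "steps": [0,0,0.3,0,0,0,0.3,0,0,0,0,0]
}}

```text
t: 29.8
ee_pos: [0.4636, -0.1777, 0.1077]
ee_rot: [[-0.115, 0.993, -0.001], [0.993, 0.115, -0.001], [-0.0, -0.001, -1.0]]
contact_force: [-5.9, -0.3, 10.1]
opening: -0.003
```

{"api": "play_rows", "payload": {
  "steps": [0,0,0.3,0,0,0,0.2,0,0,0,0,0]
}}

```text
t: 30.1
ee_pos: [0.4636, -0.1777, 0.1073]
ee_rot: [[-0.115, 0.993, -0.001], [0.993, 0.115, -0.001], [-0.0, -0.001, -1.0]]
contact_force: [-6.6, 0.1, 12.0]
opening: -0.0
```

{"api": "play_rows", "payload": {
  "steps": [0,0,0.3,0,0,0,0,0,0,0,0,0]
}}

```text
t: 30.4
ee_pos: [0.4636, -0.1777, 0.1071]
ee_rot: [[-0.115, 0.993, -0.001], [0.993, 0.115, -0.001], [-0.0, -0.001, -1.0]]
contact_force: [-6.6, 0.6, 13.0]
opening: -0.004
```

{"api": "play_rows", "payload": {
  "steps": [0,0,0.2,0,0,0,0,0,0,0,0,0]
}}

```text
t: 30.7
ee_pos: [0.4636, -0.1777, 0.107]
ee_rot: [[-0.115, 0.993, -0.001], [0.993, 0.115, -0.001], [-0.0, -0.001, -1.0]]
contact_force: [-6.2, 0.1, 14.1]
opening: 0.001
```

Stop felt: 12, then 13, then 14.1 N with almost no further sinking. Easing off.

{"api": "play_rows", "payload": {
  "steps": [0,0,0,0,0,0,-1,0,0,0,-3,0,0,0,-10,0,0,0,-30,0,0,-10,-40,0,0,-10,-40,0,0,0,0,0,0,0,0,0,0,0,0,0]
}}

```text
t: 31.7
ee_pos: [0.4444, -0.1796, 0.2294]
ee_rot: [[-0.115, 0.993, -0.001], [0.993, 0.115, 0.0], [0.001, -0.001, -1.0]]
contact_force: [-0.6, -1.1, -0.5]
opening: 0.003
```

```bash
python3 look.py pics/final.png
```

```text
cap 115 [array([-25.3,  19.2]), array([-25.4,   2. ]), array([71. , 85.1])]
handle 33 [array([-69. , -63.2, -57.2]), array([-23.5, -15.1,  10.3]), array([ 92.8, 102.9, 107.2])]
```

View pics/final.png

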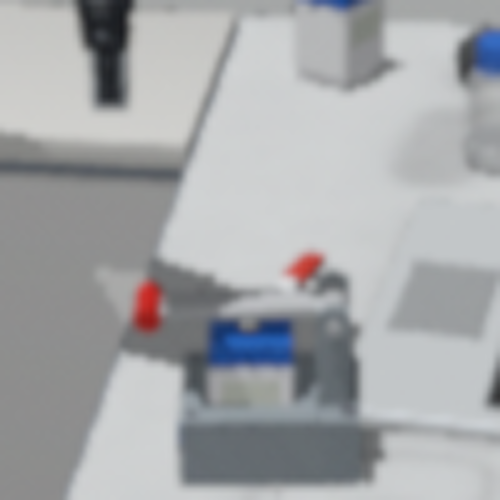

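The cap dropped about 6 mm (its top went from 91 to 85 mm). The clamp is shut, with the handle at (148,305), and the robot is clear.

```bash
python3 -c "
from station import ctrl; print(ctrl.job_done())"
```

```text
the job is handed in; nothing more can be done
None
```

The small cartridge is home in the cradle with the clamp shut, and the job is handed in at about 32 s of robot time. No verdict is reported.

- **Placing:** I set the cartridge on the seat by feel. Contact peaked at about 8 N, below the 22 N at which the seat yields, and then I released it.
- **Clamping:** I swung the clamp over by pinching its handle. The handle slipped about 10 mm in the fingers part-way, so I let go at about 1 rad and pressed on top of the bar with closed fingertips instead. The seat sank at 10–11 N over about 13 mm of handle travel. I stopped when the push rose to 14.1 N and backed off.
- **Last checks:** The camera depth showed the cap top down from about 91 to 85 mm, which matches the 6 mm seat travel. The cartridge looked upright in the pocket. The handle sat at about z = 103 mm, so the clamp is close to level. The robot was clear with about 0 N on the tool.
- **Discrepancies:** The fingertips took up to about 6 N of sideways drag while pressing. Depth readings ran about 2–4 mm high. I did not re-measure the bystanders, but nothing touched them.

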